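Release a charged battery cell from the bench dispenser

ROBOT

A 6-joint arm with a two-finger parallel gripper is mounted at the origin on the work surface. World frame = base frame: x ahead of the robot, y to its left, z up, the work surface at z = 0. Lengths are in mm, angles in rad, forces in N, time in s.
With the tool pointing down it reaches from about 275 to 1000 mm from the base axis. Payload 8.4 kg.
Tool frame: the origin (TCP) lies on the mounting face of the last link; the fingertips stand 173 mm ahead of it and the grasp point (between the pads) lies 155 mm ahead of it; z points along the fingers, y is the direction in which the jaws open and shut (so a half turn about z gives the same grasp; the last joint's range is limited). The gripper opens to 85 mm and grips with 20 to 120 N. Pads are 22 mm wide; open, the fingers measure 114 mm over their backs; the gripper's body (76 mm by 85 mm) begins 54 mm behind the grasp point. The pads swing forward as they close: fully open they stand 13 mm farther back than shut.
Start: joints at [1.325, 0.353, 1.633, -0, 1.155, -0.002], TCP at [150.869, 606.521, 404.681] pointing down, gripper open.
Joint ranges: [-2.63, 2.63], [-0.92, 2.1], [0.06, 2.66], [-1.3, 4.44], [0, 2.69], [-3.02, 3.02]. Speed limits (rad/s): [2.22, 2.22, 2.79, 3.14, 3.14, 3.14].

INTERFACE

Orientations are given as [roll, pitch, yaw] about the fixed x, y, z axes, in that order (R = Rz(yaw) Ry(pitch) Rx(roll)).
In Python, from rig import monitor, snapshot, get_calibration, job gives the robot as it stands. The module is installed in compiled form; this text tells all that it offers.
- The arm moves only by the shell command python3 -m creep 'ROWS' [FORCE]. ROWS is text: rows parted by semicolons, each of 5 numbers parted by spaces: the closure in counts, from 0 (fully open) to 255 (shut), then the shift along the tool's x, y, z in mm, then the turn about the tool's z in degrees. In form: fingers dx dy dz twist; .... A call has 1 to 10 rows; each row is the pose to reach, as a shift and turn from the pose commanded when the call began, along the tool's axes at that moment; what a row does not reach only later rows make up. A row lasts 1/8 s, in which the tool goes at most 62.5 mm and 10.7 degrees, less where a joint would pass 70% of its speed; a pose out of reach is approached as far as the arm can. A call with a gripper value outside its range is refused whole. The fingers move at their own pace and stop on an object; FORCE is the grip in N (left out, the last holds). Time passes only in rows, so rows that repeat a pose let the fingers close. It gives the time, the measured TCP pose, the force and the opening at its end, in the units of the state.
- monitor.get_obs(): the state, without advancing time (a new reading comes with each control period).
- snapshot(name): name is "side" or "top"; returns (picture, depth): 400x640x3 uint8, red, green, blue; 400x640 float32, mm along the optical axis (not along the pixel's ray), 0 where there is no reading.
- get_calibration(name): a dict with "fx", "fy", "cx", "cy" (pixels), "rvec" (rotation vector, rad) and "tvec" (3), from world to camera coordinates, as OpenCV has them. Camera axes: x right, y down, z forward; pixel columns grow to the right and rows downward; lengths in mm; the calibration is good to about 2 mm. A picture is of the moment at which its call begins. get_calibration takes no time and is no camera call.
- job.job_done(): hands the job in, once; it reports no verdict.
The state is a dict: "time": time; "joints": joint angles; "qvel": joint speeds; "tau": joint torques, N m; "tcp_pos": TCP position; "eef_rot": TCP orientation; "ft_force": force on the tool from outside, world axes, zero at the start; "ft_torque": the same for the moment, N m; "gripper_width": finger opening in mm.
Only numpy, scipy, OpenCV 4.12 (cv2) and the standard library are available. Lean on these libraries where they do the work, as an engineer would, in place of code of your own. Each camera call takes 0.05 s, during which the arm holds its last target. There are 200 camera calls.

TASK

Two battery-cell dispensers stand on the radio bench. On the one with the green pedal and green gate, press the pedal down with your fingertips so that its gate lifts, keep it down until the cell has rolled out into the dispenser's catch tray, then let the pedal come back up so the gate is shut again. Touch neither the cells nor the gates, do not work the red dispenser, and leave everything else on the bench where it is.

Things in the scene. Friction and masses are not known exactly. Their poses are not given: they have to be found in the camera images.
- green_dispenser: grey dispenser fixed to the bench, 345 (x) by 100 (y) mm, posts 115 mm high beside the lever pivot. Origin on the bench; x points downhill from pedal to tray, z up; base from x = -157 to 187 mm. Lever lies along x above an open chute, pivot at x = -20, z = 105 mm. The chute falls 14 degrees to x = 100 mm, then the catch tray: inside x 100 to 182, y -43 to 43, floor z 10, rim z 40 mm
- green_pedal (a point): green press pad (green_lever_c1) on the lever's uphill (-x) end, 44 (x) by 50 (y) by 8 mm; origin at the centre of its top face, 110 mm from the pivot, 115 mm above the bench at rest; axes as the dispenser's at rest, tilts with the lever. Takes 3 to 6 N straight down; 32 mm down the gate is well open, the stop is at about 37 mm; a spring raises it when let go
- green_lever (a joint): angle of the green rocking lever: 0 = level, gate shut; grows as the pedal goes down, to 0.34 rad at its stop. Let back up too soon, the gate may catch the cell, which takes about half a second to roll out once the lever is past about 0.15 rad
- green_gate (a point): green gate blade (green_lever_c2), 66 mm wide, 4 mm thick, hanging from the +x end of the green lever across the chute; origin at the middle of its lower edge, 39 mm above the bench (5 mm over the chute) when shut
- green_cell: battery cell with blue wrap in the green dispenser, cylinder 18.5 mm in diameter, 65 mm long, lying across the chute (its axis is its y) and leaning on the gate; origin at its centre
- red_dispenser: the second dispenser, same shape and frame as the green one, with red pedal and gate
- red_pedal (a point): red press pad of the second dispenser, same size and origin as the green one
- red_lever (a joint): angle of the red dispenser's lever, 0 = gate shut; to be left alone
- red_gate (a point): red gate blade (red_lever_c2) of the second dispenser
- red_cell: battery cell with orange wrap behind the red gate, same size; origin at its centre
- jar: small glass jar with dark cap, 46 mm across, 60 mm high, standing between the dispensers; origin under its base
- adapter: upright brass adapter, 28 mm across, 42 mm high, standing between the dispensers; origin under its base
- mug: blue mug, 80 mm across, 90 mm high, origin under its base
- mic: black hand microphone lying between the pedals, 75 by 55 by 26 mm, origin under its centre
- handheld: black handheld radio standing upright, 34 by 58 mm and 110 mm high, with an aerial up to 185 mm; origin under its base
- screwdriver: screwdriver 160 mm long lying between the catch trays, origin under its centre

How it is judged:
By the outcome, as a careful person would: the job done as asked, in the order asked, and still so for the second after the job is handed in, with the robot touching nothing.
It also fails if it takes over 35 s, if anything falls off the work surface, if the arm or the gripper's body presses on something with over 40 N, if the wrist force passes 120 N, or if a joint passes its speed limit or range.

## Working session

There is one attempt and no reset: what is moved stays moved. The work goes in short steps, Python scripts to look and compute and a shell command to move; the robot and the scene stay as the last step left them, time stands still between calls to the robot, and variables do not carry over. Pictures are saved under pics/ and viewed, about 8 in all and at most 12, crops included, and the job is handed in when it is done.

```bash
mkdir -p pics; cat > h.py <<'E'
import numpy as np, cv2
from rig import monitor, snapshot, get_calibration, job
def cast(name,u,v,d=None,z=None):
    c=get_calibration(name);R=cv2.Rodrigues(np.array(c['rvec'],float))[0];t=np.array(c['tvec'],float).ravel()
    r=np.array([(u-c['cx'])/c['fx'],(v-c['cy'])/c['fy'],1.])
    o=-R.T@t; w=R.T@r
    s=d if d is not None else (z-o[2])/w[2]
    return o+s*w
E
python3 - <<'E'
from h import *
for n in ('top','side'):
    p,d=snapshot(n); cv2.imwrite(f'pics/{n}0.png',p[:,:,::-1]); np.save(f'{n}0.npy',d); np.save(f'{n}p.npy',p)
    print(n,cast(n,320,200,0))
    h=cv2.cvtColor(p,cv2.COLOR_RGB2HSV)
    for col,lo,hi in(('green',45,80),('red',0,6)):
        m=((h[...,0]>=lo)&(h[...,0]<=hi)&(h[...,1]>110)&(h[...,2]>50)).astype(np.uint8)
        k,l,s,c=cv2.connectedComponentsWithStats(m)
        for i in range(1,k):
            if s[i,4]>40:
                dd=np.median(d[l==i]); print(col,s[i],c[i].round(1),dd,cast(n,*c[i],dd).round(0))
o=monitor.get_obs();print(o)
E
```

```text
top [ 381.87924669   17.77161106 1372.70459431]
green [219 241  22  20 184] [229.1 250. ] 1251.979 [469. 230. 115.]
red [308 146   9  27 200] [312.  158.9] 1389.8374 [738.   2.  23.]
red [363 169  12   7  43] [368.6 172.8] 1328.6481 [ 679. -156.   78.]
red [369 232  19  16 304] [378.  239.5] 1260.5659 [ 487. -168.  115.]
side [ 246.61604253 1166.11706138  833.9771749 ]
green [281 228  15  15 132] [287.8 235.8] 1303.0776 [651. 180.  72.]
green [335 240  22  15 190] [345.8 247. ] 1189.616 [466. 235. 115.]
red [313 171   7  15  60] [316.5 178.5] 1587.658 [ 676. -165.   78.]
red [363 174  15   9  93] [370.3 177.7] 1517.4542 [ 485. -162.  115.]
red [272 211  23  11 151] [283.1 215.8] 1490.2064 [734.  11.  19.]
{'time': 0.1, 'joints': array([ 1.32462882e+00,  3.53596977e-01,  1.63406179e+00,  1.23015583e-06,
        1.15520584e+00, -2.42342699e-03]), 'qvel': array([ 0.0009145 ,  0.00101561, -0.00184099, -0.00026572, -0.00207759,
        0.00035928]), 'tau': array([-5.27059747e-04, -6.06354547e+01, -3.42822468e+01, -6.38267193e-05,
        3.96814532e-03, -1.73069571e-05]), 'tcp_pos': array([150.79861913, 606.31737816, 404.02445268]), 'eef_rot': array([-3.14032070e+00, -4.20729495e-06,  2.89784807e+00]), 'ft_force': array([ 0.38783498,  0.32949414, -0.01398807]), 'ft_torque': array([ 0.02795018,  0.02646623, -0.02640734]), 'gripper_width': 85.49325376325919}
```

View pics/top0.png

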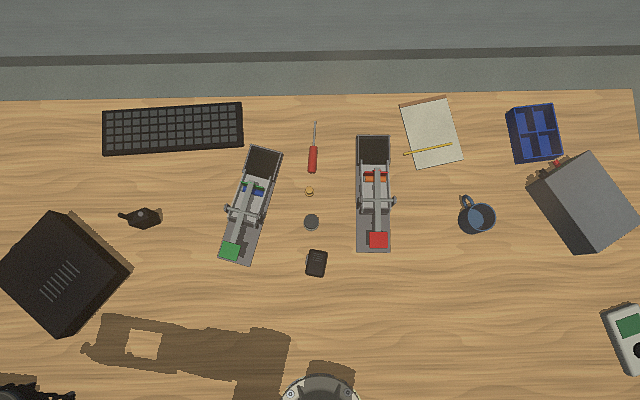

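View pics/side0.png

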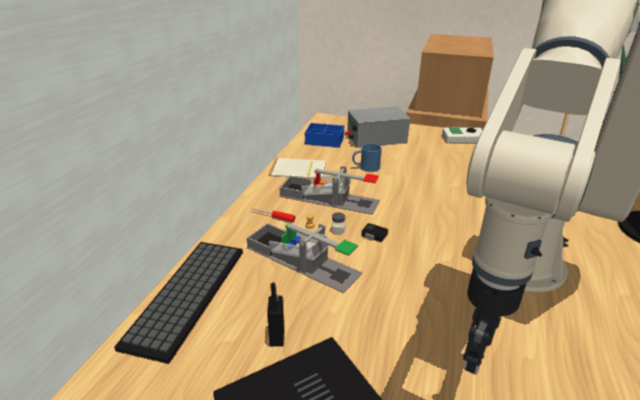

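Green pedal is at top px (229,250), which casts to about (467,232,115) and matches the given height. The gate is near (651,180), so the dispenser's yaw is about -0.275. The tool's yaw already lines up with that. I'll close the fingers and move above the pedal.

```bash
python3 -m creep '255 -40 -29 0 0; 255 -80 -58 0 0; 255 -120 -87 0 0; 255 -160 -116 0 0; 255 -200 -145 0 0; 255 -245 -177 0 0; 255 -290 -210 0 0; 255 -335 -242 0 0; 255 -375 -271 0 0; 255 -397 -287 0 0' 40; python3 -m creep '255 0 0 40 0; 255 0 0 80 0; 255 0 0 80 0; 255 0 0 80 0'
python3 - <<'E'
from h import *
for n in ('top','side'):
    p,d=snapshot(n); c=p[160:300,150:350] if n=='top' else p[160:300,240:440]
    cv2.imwrite(f'pics/{n}1.png',cv2.resize(c[:,:,::-1],None,fx=4,fy=4,interpolation=cv2.INTER_CUBIC))
    h=cv2.cvtColor(p,cv2.COLOR_RGB2HSV)
    m=((h[...,0]>=45)&(h[...,0]<=80)&(h[...,1]>110)&(h[...,2]>50)).astype(np.uint8)
    k,l,s,c=cv2.connectedComponentsWithStats(m)
    for i in range(1,k):
        if s[i,4]>40: print(n,s[i],c[i].round(1),cast(n,*c[i],np.median(d[l==i])).round(0))
    C=get_calibration(n); o=monitor.get_obs(); t=o['tcp_pos']-[0,0,173]
    print(n,'tip px',cv2.projectPoints(t.reshape(1,1,3),np.array(C['rvec'],float),np.array(C['tvec'],float),np.array([[C['fx'],0,C['cx']],[0,C['fy'],C['cy']],[0,0,1.]]),None)[0].ravel())
print(o['tcp_pos'],o['eef_rot'],o['ft_force'],o['gripper_width'])
E
```

```text
time: 1.35
tcp_pos: [468.0, 230.2, 404.5]
eef_rot: [-3.141, 0.0, 2.896]
ft_force: [-0.6, 0.2, 0.8]
gripper_width: -0.0
time: 1.85
tcp_pos: [467.2, 232.5, 325.7]
eef_rot: [3.141, 0.001, 2.898]
ft_force: [-0.3, 0.7, 0.2]
gripper_width: 0.1
top tip px [225.53403729 249.7565934 ]
side [281 228  15  15 131] [287.7 235.8] [651. 181.  72.]
side [336 241  21  14 190] [345.8 247.5] [465. 238. 115.]
side tip px [345.8283352  234.35328054]
[467.41383799 232.61776088 326.34723059] [3.13995286e+00 1.95165713e-03 2.89810391e+00] [ 0.18479711 -0.30648709  0.24964815] 0.3666935226394348
```

View pics/side1.png

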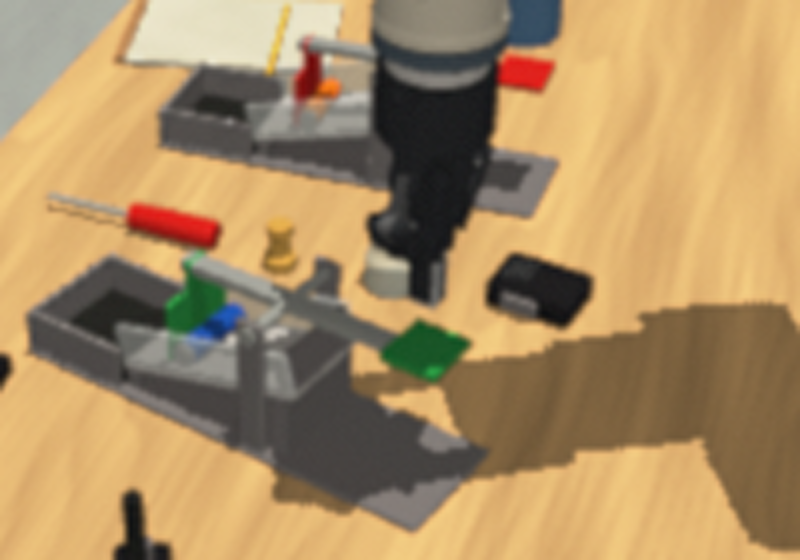

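The fingertip (px 346,235) is directly above the green pad, 38 mm up. The lever is clear. I'll press in steps and watch the force.

```bash
python3 -m creep '255 0 0 20 0; 255 0 0 32 0; 255 0 0 38 0; 255 0 0 42 0; 255 0 0 42 0'; python3 -m creep '255 0 0 8 0; 255 0 0 16 0; 255 0 0 24 0; 255 0 0 29 0; 255 0 0 29 0; 255 0 0 29 0; 255 0 0 29 0; 255 0 0 29 0; 255 0 0 29 0; 255 0 0 29 0'
python3 - <<'E'
from h import *
p,d=snapshot('side'); cv2.imwrite('pics/side2.png',cv2.resize(p[160:300,240:440][:,:,::-1],None,fx=4,fy=4,interpolation=cv2.INTER_CUBIC))
o=monitor.get_obs();print(o['tcp_pos'],o['ft_force'])
E
```

```text
time: 2.58
tcp_pos: [466.9, 232.2, 282.8]
eef_rot: [3.141, 0.0, 2.898]
ft_force: [0.3, -0.6, 0.3]
gripper_width: -0.1
time: 3.82
tcp_pos: [467.6, 232.4, 253.8]
eef_rot: [3.14, 0.002, 2.898]
ft_force: [1.2, -0.6, 6.7]
gripper_width: 0.0
[467.56291801 232.34332173 253.84109071] [0.05614555 0.77857101 4.95264501]
```

View pics/side2.png

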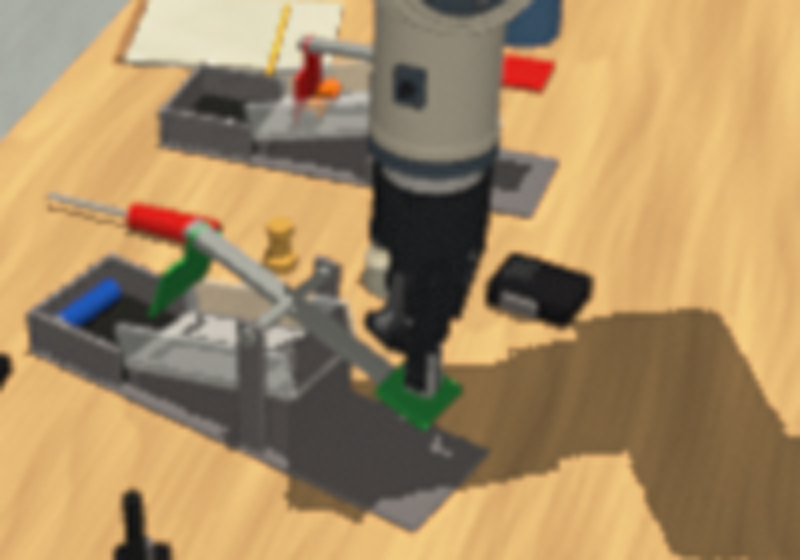

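The gate is up and the blue cell lies at the far end of the catch tray (crop 92,302), clear of the gate. I'll release the pedal gently and back off.

```bash
python3 -m creep '255 0 0 -6 0; 255 0 0 -12 0; 255 0 0 -18 0; 255 0 0 -24 0; 255 0 0 -30 0; 255 0 0 -38 0; 255 0 0 -60 0; 255 0 0 -90 0; 255 0 0 -120 0; 255 0 0 -120 0'; python3 -m creep '255 0 0 0 0; 255 0 0 0 0; 255 0 0 0 0; 255 0 0 0 0'
python3 - <<'E'
from h import *
for n in ('side','top'):
    p,d=snapshot(n)
    if n=='side': cv2.imwrite('pics/side3.png',cv2.resize(p[160:300,240:440][:,:,::-1],None,fx=4,fy=4,interpolation=cv2.INTER_CUBIC))
    h=cv2.cvtColor(p,cv2.COLOR_RGB2HSV)
    for col,lo,hi in(('green',45,80),('red',0,6),('blue',105,118)):
        m=((h[...,0]>=lo)&(h[...,0]<=hi)&(h[...,1]>(170 if col=='blue' else 110))&(h[...,2]>50)).astype(np.uint8)
        k,l,s,c=cv2.connectedComponentsWithStats(m)
        for i in range(1,k):
            if s[i,4]>40: print(n,col,c[i].round(1),cast(n,*c[i],np.median(d[l==i])).round(0))
o=monitor.get_obs();print(o['time'],o['tcp_pos'],o['ft_force'])
E
```

```text
time: 5.12
tcp_pos: [467.7, 232.3, 376.0]
eef_rot: [3.139, 0.004, 2.898]
ft_force: [0.4, 1.0, -0.9]
gripper_width: 0.1
time: 5.62
tcp_pos: [466.8, 232.2, 373.2]
eef_rot: [-3.141, -0.001, 2.898]
ft_force: [0.6, 1.2, -0.0]
gripper_width: -0.2
side green [288.2 236.4] [650. 178.  69.]
side green [345.8 247.5] [465. 237. 114.]
side red [316.6 178.4] [ 677. -170.   75.]
side red [369.9 177.5] [ 487. -161.  116.]
side red [283.  215.8] [734.  11.  19.]
side blue [319.7 134.4] [ 808. -619.   44.]
side blue [262.9 235.4] [750. 138.  23.]
top red [312.  158.9] [738.   2.  23.]
top red [368.5 172.9] [ 680. -157.   73.]
top red [378.  239.5] [ 487. -169.  114.]
5.725 [466.83511221 232.18626021 373.42802839] [-0.16891654 -0.46792405 -0.57862702]
```

View pics/side3.png

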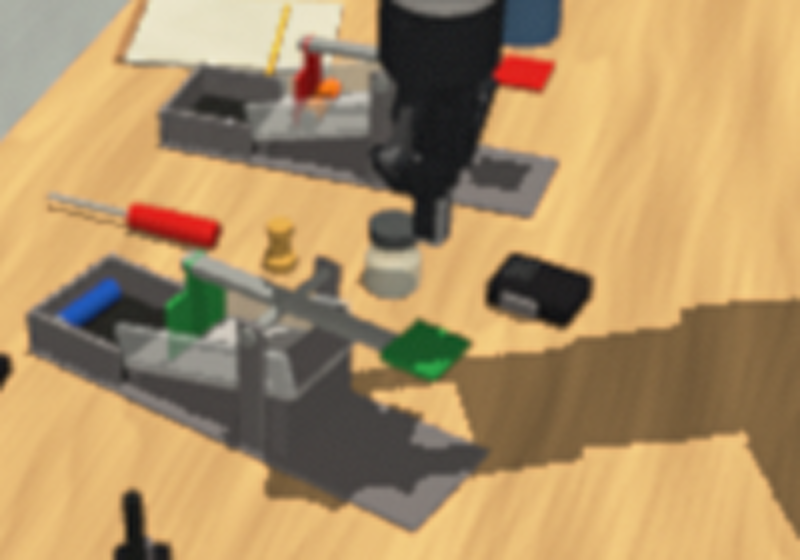

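The pedal is back up and the gate is shut. The cell is in the tray at about (750,138,23), and nothing else has moved.

```bash
python3 -c "from rig import job; print(job.job_done())"
```

```text
the job is handed in; nothing more can be done
None
```

The green dispenser has released its cell into the catch tray, its gate is shut again, and I handed the job in at about 5.7 s.

I pressed the green pedal with the closed fingertips, about 34 mm down and with 5 to 7 N at the wrist. I held it there about 0.8 s, until a picture showed the blue cell in the tray, then let it up in steps and lifted clear.

- **Green dispenser:** the last pictures put the pedal back at its rest height (114 mm measured, 115 given). The gate is at its earlier position to within 2–3 mm. The cell lies in the tray at about (750, 138, 23) mm, and the arm is clear with about zero force.
- **Rest of the bench:** the red dispenser and the screwdriver are where they were, to within the measuring noise. The jar, adapter and mic look unmoved in the picture.
- **Not checked:** I did not look at the mug again, nor at the handheld beyond its aerial tip. The arm did not go near either.
- **Disagreement:** at a commanded tip height about 5 mm below the nominal pad top, the force still read about zero. First contact may therefore have come slightly lower than I calculated, but the gate opened fully all the same.

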